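# Open the centrifuge and bring out the spun sample

### The arm

A 6-joint arm with a two-finger parallel gripper is mounted at the origin on a cart in front of the work surface, level with it; the furniture and walls round the work are solid. World frame = base frame: x ahead of the robot, y to its left, z up, the work surface at z = 0. Lengths are in m, angles in rad, forces in N, time in s.
With the tool pointing down it reaches from about 0.275 to 1 m from the base axis. Payload 8.4 kg.
Tool frame: the origin (TCP) lies on the centre line of the jaws, within the pads' length; the fingertips stand 17 mm ahead of it and the grasp point (between the pads) lies 2 mm behind it (bot.tcp_to_tips is the z of the fingertips in the tool frame, in m); z points along the fingers, y is the line along which they close (so a half turn about z gives the same grasp; the last joint's range is limited). The gripper opens to 85 mm and grips with 20 to 120 N. Pads are 22 mm wide; open, the fingers measure 114 mm over their backs; the gripper's body (76 mm by 85 mm) begins 54 mm behind the grasp point. The pads swing forward as they close: fully open they stand 13 mm farther back than shut.
Start: joints at [-1.264, 0.353, 1.633, -0, 1.155, -0.002], TCP at [0.19, -0.595, 0.248] pointing down, gripper open.
Joint ranges: [-2.63, 2.63], [-0.92, 2.1], [0.06, 2.66], [-1.3, 4.44], [0, 2.69], [-3.02, 3.02]. Speed limits (rad/s): [2.22, 2.22, 2.79, 3.14, 3.14, 3.14].

### API

Orientations are given as a unit quaternion [x, y, z, w].
In Python, from workcell import bot, hand, kinematics, get_obs, vision, hand_in gives the robot as it stands. The module is installed in compiled form; this text tells all that it offers. Calls block until the motion is done:
- bot.reach(position, orientation): joint-space move of the TCP to a pose.
- bot.servo_line(position, ori=None, velocity=0.15): straight line of the TCP; ori=None keeps the orientation; velocity is the mean speed in m/s.
- bot.goto_joints(angles): joint-space move.
- hand.move_gripper(opening, strength=None): finger opening in m; strength is the grip in N (None keeps the last); returns when the fingers have stopped.
- bot.dwell(seconds).
- kinematics.solve_ik(position, orientation): joint angles nearest the present ones, or None.
- get_obs(): the state.
- vision.read_camera(name): name is "scene" or "top" or "wrist"; returns a dict with "frame" (420x560x3 uint8, red, green, blue), "intrinsics" (3x3 intrinsics, pixels), "view" (4x4, takes a point from world to camera coordinates). Camera axes: x right, y down, z forward; pixel columns grow to the right and rows downward; lengths in m; the calibration is good to about 2 mm. A picture is of the moment at which its call begins. There is no depth.
A pose or a line that the arm cannot do raises bot.IKError and nothing moves.
- hand_in(): hands the job in; it is judged then, once.
The state is a dict: "time_s": time; "joint_pos": joint angles; "joint_vel": joint speeds; "joint_efforts": joint torques, N m; "position": TCP position; "orientation": TCP orientation; "wrist_force": force on the tool from outside, world axes, zero at the start; "ft_torque": the same for the moment, N m; "gripper_width": finger opening in m; "grip_force": force on a finger pad.
Only numpy, scipy, OpenCV 4.12 (cv2) and the standard library are available. Lean on these libraries where they do the work, as an engineer would, in place of code of your own. Each camera call takes 0.05 s, during which the arm holds its last target. There are 200 camera calls.

### The job

Lift the lid of the small centrifuge by its bar until its gas struts carry it and it stays wide open by itself. Then take the capped sample tube out of the leaning cup of the rotor and stand it upright in the empty middle cell of the three-cell holder, setting it down rather than dropping it. Leave the lid open and do not disturb or knock over anything else on the bench.

Things in the scene. Friction and masses are not known exactly. Their poses are not given: they have to be found in the camera images.
- lid (a joint): opening angle of the centrifuge's lid in rad: 0 shut, 1.19 fully open at its stop (68 degrees: the open lid still leans over the back of the bowl). Below a balance point between 0.6 and 0.9 rad (hidden, varies) it falls shut; above it the struts raise it slowly to the stop and hold it. Lifting at the bar takes a few newtons, more when fast (damping 0.5 N m s/rad)
- lid_handle (a point): middle of the lid's grip bar: round steel, 10 mm thick, 90 mm long, parallel to the hinge, held 30 mm out in front of the lid's front edge and 21 mm above its top face by an arm at each end, free all round. The frame turns with the lid: when shut, z is up, x points to the back (hinge), y along the bar. In this frame the bar lies 245 mm in front of the hinge line (-x) and 35 mm above it
- lid_hinge (a point): middle of the lid's hinge line, fixed on the machine 112 mm behind the bowl's centre, 122.5 mm above the bench; y along the hinge, x level to the machine's back, z up. The lid opens by turning about +y (front edge up and back). The lid reaches 215 mm forward of it and 101 mm to either side; a gas strut lies outside each side wall
- centrifuge: white box-shaped bench-top centrifuge, 235 mm deep, 210 mm wide, 120 mm high (136 mm with lid shut), fixed to the bench; origin on the bench under the centre of its round bowl, x to its back, y to its left, z up. The bowl is 178 mm across and open at the top, rim at 120 mm. Deck reaches 110 mm in front of and 125 mm behind the bowl's centre
- rotor: aluminium rotor in the bowl, does not turn; origin on the bench under its axis (same point as the centrifuge's). Its x axis points from the axis to the cup with the sample, up to 0.8 rad either way from the centrifuge's x. Four cups, 37 mm wide, lean 30 degrees, mouths towards the axis; the opposite one holds a short dark counterweight (stays), two are empty. Hub 30 mm across, 68 mm high
- sample_center (a point): centre, half-way up, of the sample tube: 80 mm long, white body 28 mm across, flat foot, ribbed grey cap 30 mm across on its top 25 mm, about 60 g. z runs from foot to cap (middle of the cap at +27 mm, top +40 mm). It starts loose in a rotor cup, leaning 30 degrees with its cap towards the rotor axis, 36 mm of its foot end inside the cup; it comes out along its own axis
- holder: open aluminium holder with three equal cells in a row, 70 x 190 mm, 32 mm high, walls 4 mm, fixed on the wire culture tray; origin under its centre at its underside, y along the row, z up
- cell_mid (a point): centre of the floor of the holder's empty middle cell (inside 62 x 58 mm, 28 mm deep); axes as the holder's
- dropper_0_center (a point): small white bottle with white cap, 36 mm across, 70 mm high, standing in the holder's end cell at its -y end; point at its middle height. To be left alone
- dropper_1_center (a point): small white bottle with blue cap, 36 mm across, 75 mm high, standing in the holder's end cell at its +y end; point 36 mm above its foot. To be left alone
- volumetric_flask: glass flask with a round bulb 72 mm across and a thin neck, 217 mm high, standing between the centrifuge and the holder, near the robot; origin at its foot. To be left alone
- beaker_100: small plastic beaker 55 mm across, 71 mm high; origin at its foot. To be left alone
- petri_dish_b: two stacked culture dishes 59 mm across, 30 mm high; origin at the underside. To be left alone
- reagent_0: brown bottle with black cap, 64 mm across, 135 mm high, to the right of the wire tray; origin at its foot. To be left alone

How it is judged:
By the outcome, as a careful person would: the job done as asked, in the order asked, and still so for the second after the job is handed in, with the robot touching nothing.
It also fails if it takes over 61 s, if anything falls off the work surface, if the arm or the gripper's body presses on something with over 40 N, if the wrist force passes 120 N, or if a joint passes its speed limit or range.

## Working session

There is one attempt and no reset: what is moved stays moved. The work goes in short steps, each a Python script; the robot and the scene stay as the last script left them, time stands still between calls to the robot, and variables do not carry over. Pictures are saved under pics/ and viewed, at most 12 in all, crops included, and the job is handed in when it is done.

```bash
mkdir -p pics; python3 - <<'E'
from workcell import *
import cv2, numpy as np
for n in ["scene","top"]:
    d=vision.read_camera(n); cv2.imwrite(f"pics/{n}0.png",cv2.resize(d["frame"][:,:,::-1],(800,600)))
    np.savez(f"{n}0.npz",**d); print(n,np.round(d["intrinsics"],1).tolist(),np.round(d["view"],3).tolist())
print(get_obs()["time_s"],bot.tcp_to_tips,get_obs()["orientation"])
E
```

```text
scene [[520.8, 0.0, 279.9], [0.0, 520.8, 218.5], [0.0, 0.0, 1.0]] [[-0.777, -0.629, -0.008, 0.429], [-0.337, 0.427, -0.839, 0.239], [0.532, -0.65, -0.543, 1.256], [0.0, 0.0, 0.0, 1.0]]
top [[418.4, 0.0, 277.0], [0.0, 418.4, 215.1], [0.0, 0.0, 1.0]] [[-0.011, -1.0, -0.001, 0.044], [-0.99, 0.011, -0.137, 0.518], [0.137, -0.001, -0.991, 1.266], [0.0, 0.0, 0.0, 1.0]]
0.1 0.017 [ 9.88100704e-01  1.53807023e-01 -1.04433101e-04 -6.22028785e-04]
```

View pics/scene0.png

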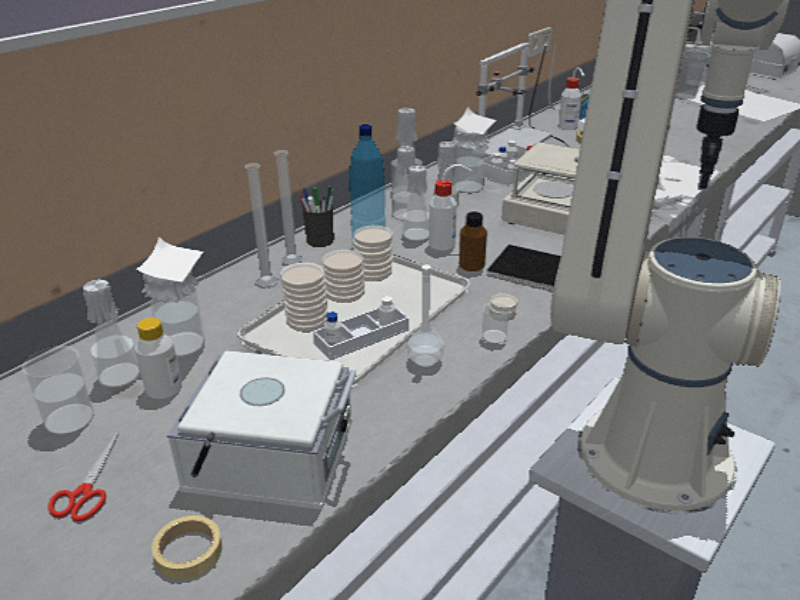

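View pics/top0.png

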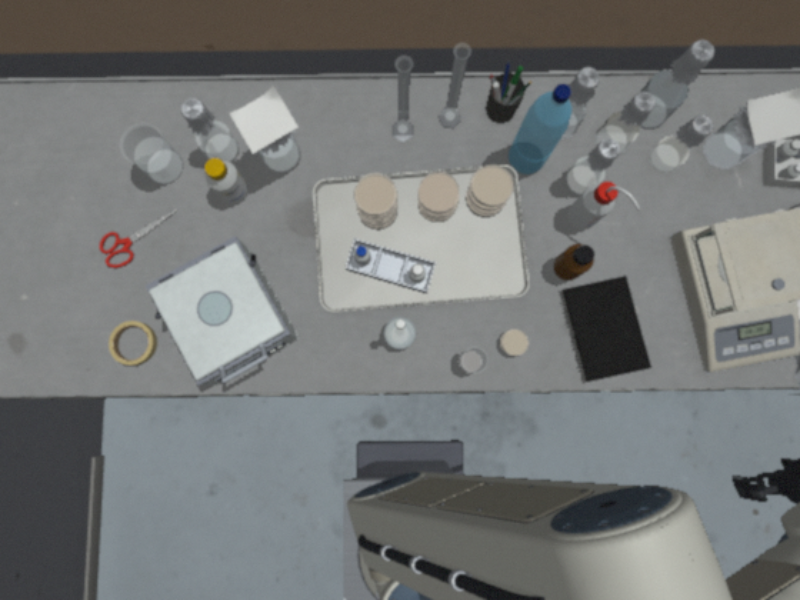

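The scene view shows the centrifuge front left with the bar on the side facing the robot. In the top view (800 px), the lid corners are near (150,290), (238,243), (289,330) and (203,383), the bar is near (243,370), the holder runs from (355,241) to (428,292), and the flask is at (400,333).

```bash
cat > h.py <<'E'
import numpy as np, cv2
from scipy.spatial.transform import Rotation as R
def ray(d,u,v):
    V=d["view"];o=-V[:3,:3].T@V[:3,3]
    r=V[:3,:3].T@np.linalg.inv(d["intrinsics"])@[u,v,1]
    return o,r/np.linalg.norm(r)
def plane(d,u,v,z):
    o,r=ray(d,u,v); return o+r*(z-o[2])/r[2]
def proj(d,p):
    q=d["intrinsics"]@(d["view"]@np.r_[p,1])[:3]; return q[:2]/q[2]
E
python3 - <<'E'
from h import *
d=dict(np.load("top0.npz")); f=d["frame"]
hsv=cv2.cvtColor(f,cv2.COLOR_RGB2HSV)
m=((hsv[:,:,2]>185)&(hsv[:,:,1]<40)).astype(np.uint8)
m[:,:100]=0;m[:165]=0;m[275:]=0;m[:,206:]=0
m=cv2.morphologyEx(m,cv2.MORPH_OPEN,np.ones((5,5)))
c=max(cv2.findContours(m,0,2)[0],key=cv2.contourArea)
r=cv2.minAreaRect(cv2.convexHull(c)); b=cv2.boxPoints(r)
print(r,b.tolist())
P=np.array([plane(d,u,v,.136) for u,v in b]);print(P.round(4).tolist(),[np.linalg.norm(P[i]-P[i-1]).round(4) for i in range(4)])
# holder: caps
for n,(u,v) in dict(h1=(355,241),h2=(434,262),h3=(428,292),h4=(346,267)).items(): print(n,plane(d,u*.7,v*.7,.035).round(3))
for n,(u,v,z) in dict(bar=(243,370,.157),flask=(401,325,.217),flaskb=(399,335,.036),beaker=(471,361,.035),petri=(514,343,.03),reag=(583,254,.135),blue=(361,252,.08),white=(417,268,.07)).items(): print(n,plane(d,u*.7,v*.7,z).round(3))
a=cv2.resize(f[160:280,95:215],(600,600),interpolation=cv2.INTER_CUBIC)
cv2.imwrite("pics/c1.png",a[:,:,::-1])
E
```

```text
((150.72642517089844, 217.20755004882812), (69.44693756103516, 69.25267791748047), 60.945396423339844) [[103.59435272216797, 203.66981506347656], [164.13209533691406, 170.03773498535156], [197.85848999023438, 230.7452850341797], [137.3207550048828, 264.37738037109375]]
[[0.5435, 0.5379, 0.136], [0.6409, 0.3659, 0.136], [0.462, 0.265, 0.136], [0.3685, 0.4346, 0.136]] [np.float64(0.2031), np.float64(0.1976), np.float64(0.2053), np.float64(0.1937)]
h1 [0.668 0.127 0.035]
h2 [ 0.618 -0.047  0.035]
h3 [ 0.551 -0.033  0.035]
h4 [0.609 0.147 0.035]
bar [0.382 0.337 0.157]
flask [0.46  0.029 0.217]
flaskb [0.458 0.032 0.036]
beaker [ 0.4   -0.122  0.035]
petri [ 0.438 -0.217  0.03 ]
reag [ 0.61  -0.344  0.135]
blue [0.632 0.111 0.08 ]
white [ 0.598 -0.008  0.07 ]
```

View pics/c1.png

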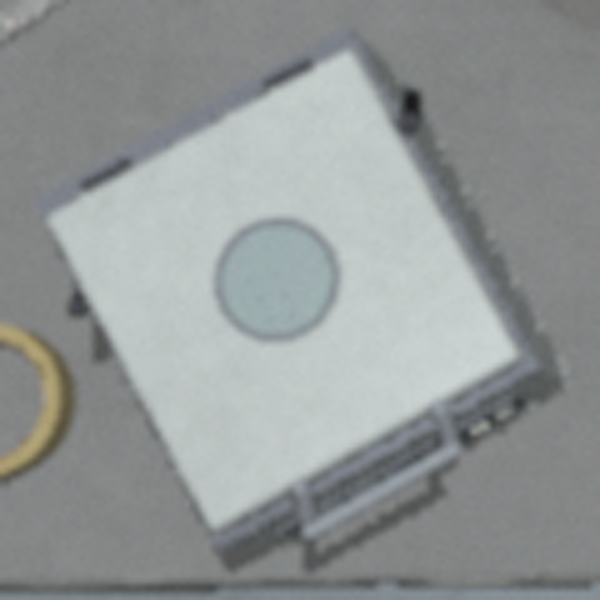

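The crop shows the bar from (308,527) to (455,452) in crop pixels, and the lid's front edge from (215,530) to (522,352). I'll derive the hinge frame from these and check that the motion is feasible.

```bash
cat >> h.py <<'E'
def lidpt(H,yaw,th):  # bar position at opening th
    x=-.245*np.cos(th)+.035*np.sin(th); z=.245*np.sin(th)+.035*np.cos(th)
    return np.array([H[0]+x*np.cos(yaw),H[1]+x*np.sin(yaw),.1225+z])
def quat(z,y):  # tool z direction, tool closing line y
    z=np.array(z,float)/np.linalg.norm(z); y=np.array(y,float); y=y-z*(y@z); y/=np.linalg.norm(y)
    return R.from_matrix(np.c_[np.cross(y,z),y,z]).as_quat()
E
python3 - <<'E'
from h import *
from workcell import *
d=dict(np.load("top0.npz"))
px=lambda u,v,z: plane(d,u/5+95-.4,v/5+160-.4,z)
a,b=px(308,527,.1575),px(455,452,.1575); print("bar",a.round(4),b.round(4),np.linalg.norm(a-b))
c=[px(*q,.136) for q in [(48,212),(350,50),(522,352),(215,530)]]
e=[c[0]-c[1],c[3]-c[2]]; f=[c[1]-c[2],c[0]-c[3]]
print([np.degrees(np.arctan2(-v[0],v[1])).round(2) for v in e+[a-b]],[np.degrees(np.arctan2(v[1],v[0])).round(2) for v in f])
yaw=np.mean([np.arctan2(-v[0],v[1]) for v in e]+[np.arctan2(v[1],v[0]) for v in f])
x=np.array([np.cos(yaw),np.sin(yaw)]);y=np.array([-x[1],x[0]])
C=np.array(c)[:,:2]; M=((a+b)/2)[:2]
print("yaw",yaw,"bar x,y",M@x,M@y,"lid x",C@x,"lid y",C@y)
H=M+.245*x; print("H",H)
for s in (1,-1):
  q=quat([0,0,-1],[s*x[0],s*x[1],0])
  for th in (0,.6,1.15):
    k=kinematics.solve_ik(lidpt(H,yaw,th)+[0,0,.0],q); print(s,th,None if k is None else np.round(k,2))
E
```

```text
bar [0.3657 0.3751 0.1575] [0.4063 0.2943 0.1575] 0.09039069808707105
[np.float64(28.64), np.float64(29.94), np.float64(26.69)] [np.float64(30.0), np.float64(29.24)]
yaw 0.5140866869548355 bar x,y 0.500702463039549 0.1016250321119802 lid x [0.74122292 0.73843529 0.53287138 0.53119406] lid y [ 0.19735673  0.00169246 -0.00026964  0.19814477]
H [0.59934153 0.45518078]
1 0 [ 0.71  0.29  1.96 -0.    0.89  0.2 ]
1 0.6 [ 0.69  0.23  1.7  -0.    1.21  0.18]
1 1.15 [ 0.66  0.37  1.36 -0.    1.41  0.15]
-1 0 [ 0.71  0.29  1.96 -0.    0.89 -2.94]
-1 0.6 [ 0.69  0.23  1.7  -0.    1.21 -2.97]
-1 1.15 [ 0.66  0.37  1.36 -0.    1.41 -2.99]
```

```bash
cat >> h.py <<'E'
yaw=.514; X=np.array([np.cos(yaw),np.sin(yaw)]);Y=np.array([-X[1],X[0]])
H=.746*X+.100*Y
E
python3 - <<'E'
from h import *
from workcell import *
q=quat([0,0,-1],[X[0],X[1],0]); B=lidpt(H,yaw,0)
bot.reach(B+[0,0,.25],q)
hand.move_gripper(.03,strength=40)
bot.servo_line(B+[0,0,.06],velocity=.25)
d=vision.read_camera("wrist"); np.savez("wr1.npz",**d)
im=d["frame"].copy()
for e in (-.045,0,.045): cv2.circle(im,tuple(int(v) for v in proj(d,B+np.r_[e*Y,0])),3,(255,0,0),1)
cv2.imwrite("pics/wr1.png",im[:,:,::-1]); o=get_obs();print(o["time_s"],o["position"],o["wrist_force"],o["gripper_width"])
E
```

```text
4.9917 [0.38793313 0.33408101 0.21899424] [0.59841186 0.73590974 0.41933883] 0.029956330895662926
```

View pics/wr1.png

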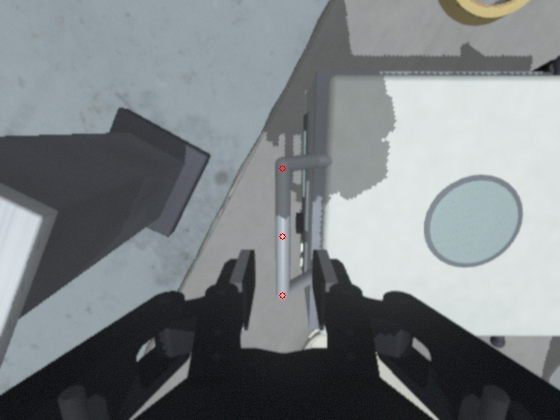

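The wrist view shows the bar at column 283, from rows 160 to 297. The predicted points lie on it and it is centred between the fingers. I'll grip it and lift.

```bash
python3 - <<'E'
from h import *
from workcell import *
off=np.array([0,0,.001]); B=lidpt(H,yaw,0)
bot.servo_line(B+off,velocity=.12)
hand.move_gripper(.005,strength=30)
o=get_obs();print(o["time_s"],o["wrist_force"],o["gripper_width"],o["grip_force"])
for th in np.linspace(0,1.14,9)[1:]:
    bot.servo_line(lidpt(H,yaw,th)+off,velocity=.15)
    o=get_obs();print(round(th,2),round(o["time_s"],2),np.round(o["wrist_force"],1),round(o["gripper_width"],4))
    if np.linalg.norm(o["wrist_force"])>50: break
d=vision.read_camera("scene");cv2.imwrite("pics/sc1.png",cv2.resize(d["frame"][:,:,::-1],(800,600)))
E
```

```text
5.9417 [-1.47341339 -0.41264162  4.12423604] 0.008726379260006278 29.554021954536438
0.14 6.33 [-2.1  0.7 -0.4] 0.0086
0.28 6.71 [-4.8 -0.2  0.6] 0.0089
0.43 7.09 [-9.  -3.   4.7] 0.0088
0.57 7.47 [-14.2  -5.8  11.9] 0.0086
0.71 7.86 [-15.6  -9.2  18.6] 0.0087
0.86 8.24 [-10.2  -6.4  18.9] 0.0088
1.0 8.62 [-4.7 -3.6 15.6] 0.009
1.14 9.01 [-2.  -1.8 11.8] 0.0087
```

View pics/sc1.png

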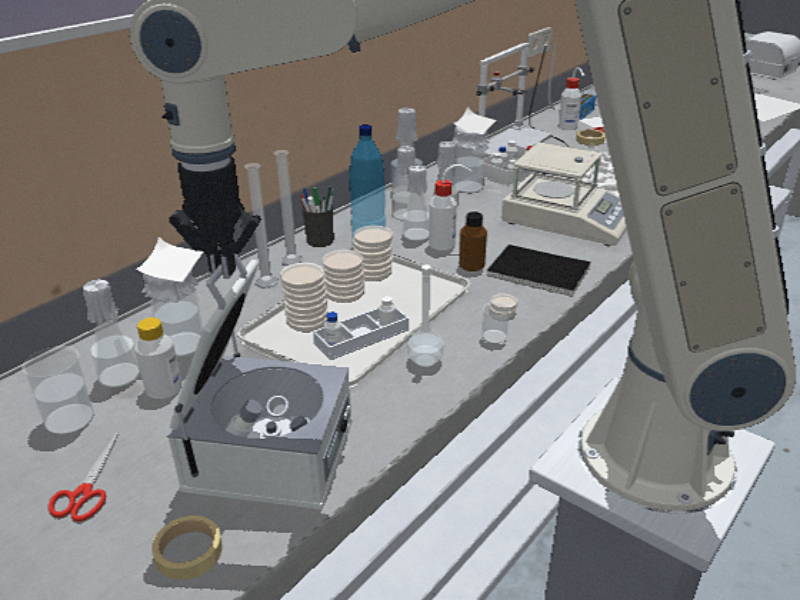

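The lid is up near 1.14 rad. The bowl shows the rotor with a grey cap near (250,412) and the dark counterweight near (290,425). I'll release the bar, retreat upward and look into the bowl from the front.

```bash
python3 - <<'E'
from h import *
from workcell import *
C=H-.112*X
hand.move_gripper(.035)
p=get_obs()["position"]
bot.servo_line(p+[0,0,.07],velocity=.25)
bot.servo_line(p+np.r_[-.12*X,.07],velocity=.35)
t=np.radians(25); q=quat(np.r_[np.sin(t)*X,-np.cos(t)],np.r_[Y,0])
P=np.r_[C-.10*X,.32]
k=kinematics.solve_ik(P,q); print(k)
bot.reach(P,q)
d=vision.read_camera("wrist"); np.savez("wr2.npz",**d); cv2.imwrite("pics/wr2.png",d["frame"][:,:,::-1])
for n in("top","scene"):
  np.savez(n+"2.npz",**vision.read_camera(n))
print(get_obs()["time_s"],C)
E
```

```text
[ 0.75747286 -0.0417309   2.01264147 -0.149815    0.75132264 -1.23949541]
11.775 [0.50291115 0.39879365]
```

View pics/wr2.png

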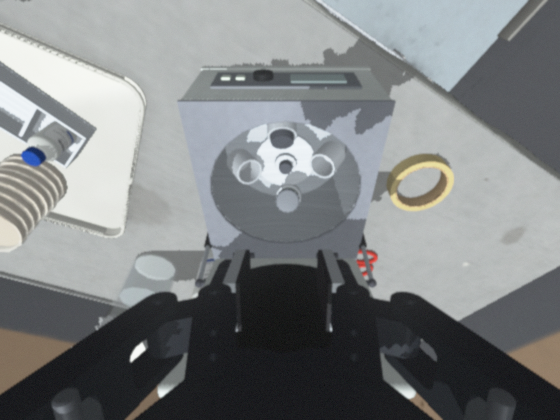

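The wrist view (camera upside down) shows the grey cap at (288,198), the hub at (287,165), empty cups at (248,168) and (325,165), and the counterweight at (283,135). I'll crop it enlarged next to the scene view so I can triangulate.

```bash
python3 - <<'E'
from h import *
w=dict(np.load("wr2.npz"));s=dict(np.load("scene2.npz"))
C=np.r_[H-.112*X,0]
print(proj(w,C+[0,0,.068]),proj(s,C+[0,0,.068]))
a=cv2.resize(w["frame"][110:230,230:345],(575,600),interpolation=cv2.INTER_CUBIC)[:, :400+0] if 0 else cv2.resize(w["frame"][115:235,235:335],(400,480),interpolation=cv2.INTER_CUBIC)
b=cv2.resize(s["frame"][245:345,120:220],(400,400),interpolation=cv2.INTER_CUBIC)
b=cv2.copyMakeBorder(b,0,80,0,0,cv2.BORDER_CONSTANT)
cv2.imwrite("pics/cc.png",np.hstack([a,b])[:,:,::-1])
E
```

```text
[283.20884476 168.66962657] [189.25203393 296.1449576 ]
```

View pics/cc.png

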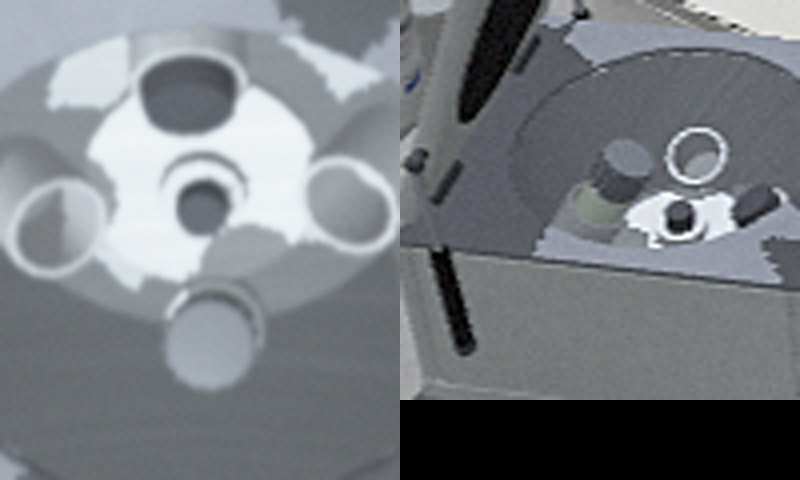

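```bash
python3 - <<'E'
from h import *
w=dict(np.load("wr2.npz"));s=dict(np.load("scene2.npz"))
C=np.r_[H-.112*X,0]
def tri(a,b):
    o1,r1=ray(w,*a);o2,r2=ray(s,*b)
    t=np.linalg.lstsq(np.c_[r1,-r2],o2-o1,rcond=None)[0]
    p,q=o1+t[0]*r1,o2+t[1]*r2; return (p+q)/2,np.linalg.norm(p-q)
loc=lambda p:np.r_[(p-C)[:2]@X,(p-C)[:2]@Y,p[2]].round(4)
wl=lambda u,v:(235+u/4-.4,115+v/4-.4)
sl=lambda u,v:(120+(u-400)/4-.4,245+v/4-.4)
for n,a,b in [("cap",wl(211,346),sl(630,158)),("hub",wl(203,207),sl(680,212)),("mouthR",wl(57,228),sl(697,156))]:
    p,e=tri(a,b); print(n,p.round(4),loc(p),e.round(4))
z=.08
for z in (.07,.08,.09):
  m1,m2=plane(w,*wl(57,228),z),plane(w,*wl(349,205),z); print(z,loc(m1),loc(m2),np.degrees(np.arctan2(*( (m2-m1)[:2]@X*-1,(m2-m1)[:2]@Y))))
E
```

```text
cap [0.521  0.4152 0.1066] [0.0238 0.0053 0.1066] 0.001
hub [0.4999 0.4003 0.0659] [-0.0019  0.0028  0.0659] 0.0007
mouthR [0.5288 0.3605 0.0681] [ 0.0037 -0.0461  0.0681] 0.0012
0.07 [ 0.0032 -0.0459  0.07  ] [-0.0055  0.0509  0.07  ] 5.123551764329046
0.08 [-0.0034 -0.0446  0.08  ] [-0.0118  0.0494  0.08  ] 5.123551764329029
0.09 [-0.0099 -0.0432  0.09  ] [-0.0181  0.0479  0.09  ] 5.12355176432907
```

Everything agrees: the cup mouth (r 48.5 mm, z 68 mm) plus the tube geometry predicts the cap top at r 26.5 mm, z 106 mm, and I measured 25.4 mm and 106.6 mm. The rotor yaw is about 0.606. Now I'll grasp and pull out along the axis.

```bash
cat >> h.py <<'E'
O=H-.112*X-.0015*X+.0026*Y; ry=.608
xr=np.array([np.cos(ry),np.sin(ry)]); yr=np.array([-xr[1],xr[0]])
ax=np.r_[-.5*xr,np.sqrt(.75)]
captop=np.r_[O+.026*xr,.1063]; G=captop-.017*ax; qg=quat(-ax,np.r_[yr,0])
E
python3 - <<'E'
from h import *
from workcell import *
print(G,kinematics.solve_ik(G,qg))
hand.move_gripper(.05)
bot.reach(G+.08*ax,qg)
bot.servo_line(G,velocity=.12)
o=get_obs();print(o["wrist_force"],o["ft_torque"]);f0=o["wrist_force"]
hand.move_gripper(.02,strength=30)
o=get_obs();print(o["time_s"],o["gripper_width"],o["grip_force"],o["wrist_force"]-f0)
bot.servo_line(G+.02*ax,velocity=.06)
o=get_obs();print(o["wrist_force"]-f0,o["gripper_width"])
bot.servo_line(G+.16*ax,velocity=.15)
o=get_obs();print(o["time_s"],o["wrist_force"]-f0,o["gripper_width"],o["joint_pos"])
w=vision.read_camera("wrist")["frame"];np.savez("sc3.npz",**vision.read_camera("scene"))
s=vision.read_camera("scene")["frame"]
cv2.imwrite("pics/g1.png",cv2.resize(np.hstack([w,s])[:,:,::-1],(800,300),interpolation=cv2.INTER_AREA))
E
```

```text
[0.52864397 0.42002753 0.09157757] [ 0.6885993   0.46943027  2.01467458 -0.29025681  0.14112582 -1.21342921]
[-0.20676887  0.87994706 -0.1073958 ] [-0.16079751  0.20780191  0.04382413]
13.9583 0.029563772295901024 29.359606504440308 [-2.02355789 -3.3541856   7.59303457]
[ 0.576296   -0.30489364  0.17574817] 0.02944863936697868
15.525 [ 0.23115186 -1.6134427  -0.60876565] 0.029485979433747707 [ 0.70342989  0.13236649  2.08793563 -0.12160825  0.40339419 -1.37613346]
```

View pics/g1.png

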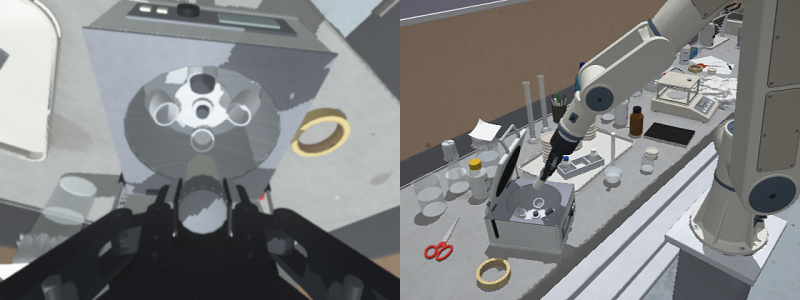

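The tube is held at 29.5 mm width and clear of the cup; the lid stays open (scene half at (505,160)). Next I'll carry it above the holder.

```bash
cat >> h.py <<'E'
hy=-.278; hx=np.array([np.cos(hy),np.sin(hy)]); hv=np.array([-hx[1],hx[0]]); cell=np.array([.612,.049])
qp=quat([0,0,-1],np.r_[-hx,0])
E
python3 - <<'E'
from h import *
from workcell import *
p=get_obs()["position"]
print(kinematics.solve_ik(np.r_[cell,.28],qp))
bot.servo_line(p+np.r_[-.05*X,.10],velocity=.25)
bot.reach(np.r_[cell,.24],qp)
o=get_obs();print(o["time_s"],o["position"],o["gripper_width"],o["wrist_force"],o["joint_pos"])
d=vision.read_camera("wrist");im=d["frame"].copy();np.savez("wr4.npz",**d)
for a in(-.033,.033):
  for b in(-.031,.031,-.095,.095): cv2.circle(im,tuple(int(v) for v in proj(d,np.r_[cell+a*hx+b*hv,.038])),2,(255,0,0),-1)
cv2.imwrite("pics/wr4.png",im[:,:,::-1]); np.savez("top4.npz",**vision.read_camera("top"))
E
```

```text
[ 7.74517648e-02  3.08218601e-01  1.62427403e+00 -4.44089210e-16
  1.20910002e+00 -2.78614089e+00]
17.6417 [0.61166311 0.04952036 0.23913588] 0.029598608839224935 [ 0.7566     -0.30970377 -0.04554515] [ 7.82018019e-02  3.44619573e-01  1.66710635e+00  2.87062807e-04
  1.13084905e+00 -2.78504613e+00]
```

View pics/wr4.png

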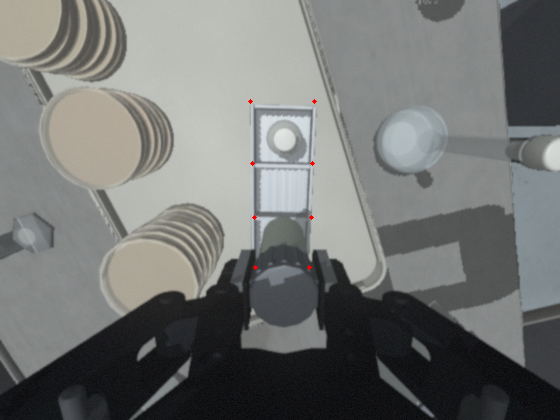

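The predicted wall points lie on the holder's walls (rows 163 and 216, columns 252 to 313). The middle cell is empty and within 2–3 mm of my estimate. I'll lower until contact.

```bash
python3 - <<'E'
from h import *
from workcell import *
bot.servo_line(np.r_[cell,.10],velocity=.15)
bot.dwell(.2); f0=get_obs()["wrist_force"]
z=.085; bot.servo_line(np.r_[cell,z],velocity=.05); hit=False
while z>.062:
    bot.servo_line(np.r_[cell,z],velocity=.03)
    bot.dwell(.1); f=get_obs()["wrist_force"]-f0
    if f[2]>2.5: hit=True;break
    z-=.001
o=get_obs();print(hit,z,f,o["time_s"],o["gripper_width"])
w=vision.read_camera("wrist")["frame"];s=vision.read_camera("scene")["frame"]
cv2.imwrite("pics/p1.png",np.hstack([w[100:,100:500],cv2.resize(s[150:310,180:380],(400,320))])[:,:,::-1])
E
```

```text
True 0.073 [-0.32381836  1.62711305  2.76040958] 24.025 0.029558969156067847
```

View pics/p1.png

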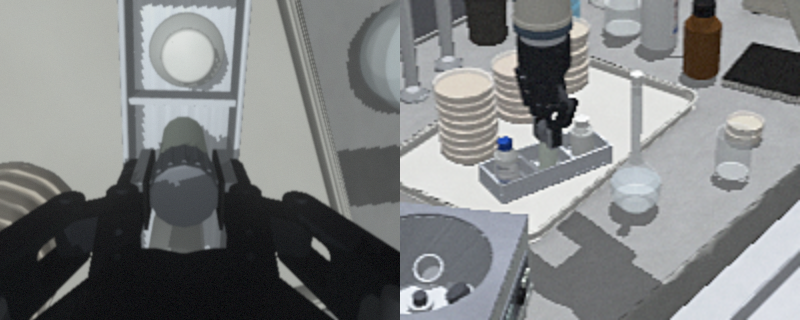

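Contact came at foot height about 10 mm, as expected, with the tube inside the middle cell and both droppers standing. I'll release, retreat and check.

```bash
python3 - <<'E'
from h import *
from workcell import *
hand.move_gripper(.05)
bot.dwell(.2)
p=get_obs()["position"]
bot.servo_line(p+[0,0,.06],velocity=.08)
bot.servo_line(p+[0,0,.25],velocity=.25)
bot.reach(np.r_[.40,-.30,.38],qp)
t=vision.read_camera("top")["frame"];s=vision.read_camera("scene")["frame"]
cv2.imwrite("pics/e1.png",np.hstack([cv2.resize(t[130:290,90:370],(400,229)),cv2.resize(s[130:370,80:380],(400,320))[:229*0+320]][0:0]or[cv2.resize(t[130:290,90:390],(400,320)),cv2.resize(s[130:370,80:380],(400,320))])[:,:,::-1])
o=get_obs();print(o["time_s"],o["wrist_force"])
E
```

```text
31.1417 [0.16329505 0.5646561  0.48558117]
```

View pics/e1.png

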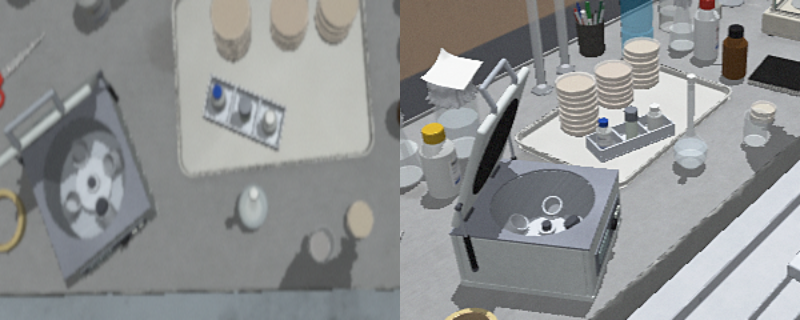

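The tube stands upright in the middle cell (grey cap at (631,120) in the picture). The lid is wide open and everything else is as it was.

```bash
python3 -c "
from workcell import *
print(hand_in())"
```

```text
the job is handed in; nothing more can be done
None
```

The job is handed in at about 31 s of the 61 s allowed: the lid stays open on its struts, the tube stands upright in the holder's middle cell, and the final picture shows nothing else disturbed.

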